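# Slide the tall crate into the corner stop

## Robot

A 6-joint arm with a two-finger parallel gripper is mounted at the origin on a cart in front of the work surface, level with it; the furniture and walls round the work are solid. World frame = base frame: x ahead of the robot, y to its left, z up, the work surface at z = 0. Lengths are in m, angles in rad, forces in N, time in s.
With the tool pointing down it reaches from about 0.225 to 0.875 m from the base axis. Payload 3.4 kg.
Tool frame: the origin (TCP) lies between the finger pads; the fingertips stand 11 mm ahead of it and the grasp point (between the pads) lies 8 mm behind it; z points along the fingers, y is the line along which they close (so a half turn about z gives the same grasp; the last joint's range is limited). The gripper opens to 85 mm and grips with 20 to 120 N. Pads are 22 mm wide; open, the fingers measure 114 mm over their backs; the gripper's body (76 mm by 85 mm) begins 54 mm behind the grasp point. The pads swing forward as they close: fully open they stand 13 mm farther back than shut.
Start: joints at [1.053, 0.276, 1.505, -0, 1.361, -0.121], TCP at [0.222, 0.53, 0.214] pointing down, gripper open.
Joint ranges: [-2.89, 2.89], [-0.75, 2.08], [0.22, 2.7], [-1.18, 4.32], [0.11, 2.71], [-2.7, 2.7]. Speed limits (rad/s): [2.57, 2.57, 3.14, 3.14, 3.14, 3.14].

## Interface

Orientations are given as a unit quaternion [w, x, y, z].
In Python, from rig import manip, imaging gives the robot as it stands. The module is installed in compiled form; this text tells all that it offers.
- The arm moves only by the tool jog_arm, never from a script. Its argument "deltas" is one flat list of numbers, 7 for each row, row after row: the turn, a rotation vector about the world's x, y, z in degrees, then the shift along the world's x, y, z in mm, then the opening, from 0 (shut) to 1 (fully open). In form: [ax, ay, az, tx, ty, tz, gripper, ax, ay, az, tx, ty, tz, gripper, ...]. A call has 1 to 20 rows; each row is the pose to reach, as a shift and turn from the pose commanded when the call began; what a row does not reach only later rows make up. A row lasts 1/10 s, in which the tool goes at most 50 mm and 8.59 degrees, less where a joint would pass 70% of its speed; a pose out of reach is approached as far as the arm can. A call with a gripper value outside its range is refused whole. The fingers move at their own pace and stop on an object; "grip_force" is the grip in N (left out, the last holds). Time passes only in rows, so rows that repeat a pose let the fingers close. It gives the time, the measured TCP pose, the force, the opening and the grip force at its end, in the units of the state.
- manip.get_state(): the state, without advancing time (a new reading comes with each control period).
- imaging.get_image(name): name is "side" or "top"; returns the picture (420x560x3 uint8, blue, green, red); there is no depth.
- imaging.calibration(name): a dict with "mtx" (3x3 intrinsics, pixels), "dist" ([k1, k2, p1, p2, k3] as OpenCV has them; the pictures are not rectified), "cam_to_world" (4x4, takes a point from camera to world coordinates). Camera axes: x right, y down, z forward; pixel columns grow to the right and rows downward; lengths in m; the calibration is good to about 2 mm. A picture is of the moment at which its call begins. calibration takes no time and is no camera call.
- manip.sign_off(): hands the job in; it is judged then, once.
The state is a dict: "clock": time; "qpos": joint angles; "qd": joint speeds; "effort": joint torques, N m; "position": TCP position; "ee_rot": TCP orientation; "contact_force": force on the tool from outside, world axes, zero at the start; "moment": the same for the moment, N m; "width": finger opening in m; "gripper_force": force on a finger pad.
Only numpy, scipy, OpenCV 4.12 (cv2) and the standard library are available. Lean on these libraries where they do the work, as an engineer would, in place of code of your own. Each camera call takes 0.05 s, during which the arm holds its last target. There are 200 camera calls.

## Task

Push the tall wooden crate along the bench into the corner stop until it stands flush against both metal bars, ready for strapping. It is heavy and topples if pushed high up, so push low at its foot and let it slide, standing flat all the way: never tip it, pick it up or carry it. Leave the other things on the bench where they are.

Things in the scene. Friction and masses are not known exactly. Their poses are not given: they have to be found in the camera images.
- crate: Tall closed light-wood crate, 100 x 100 mm in plan, 200 mm high, 0.6 to 1 kg, loose on the bench. Origin: centre of its underside; z up, x and y square to its sides. A flat plinth 40 mm high on a rubber sole runs round its foot; the panels above lie 6 mm back. Pushed at the plinth it slides; pushed above some 60 to 80 mm it tips, so lean the tool, tips forward, to keep the gripper's body off it.
- stop: Corner stop fixed on the bench: two aluminium bars, 18 mm thick, 45 mm high, at a right angle. Origin: inner corner, at bench height; x to the back, y to the left, z up (turned up to 0.12 rad). Back bar's inner face: x = 0, 250 mm long towards -y. Side bar's inner face: y = 0, 160 mm long towards -x. The crate starts at x < 0, y < 0; flush with both bars its origin is at (-50, -50) mm.
- brown_tape: Bystander: roll of brown packing tape lying flat, 117 mm across, 48 mm high; origin at the centre of its underside. It stays where it is.
- round_tin: Bystander: round white tin, 62 mm across, 22 mm high; origin at the centre of its underside. It stays where it is.
- label_roll: Bystander: white roll of labels standing on end, 66 mm across, 60 mm high; origin at the centre of its underside. It stays where it is.
- small_box: Bystander: small kraft-board box, 57 x 72 x 40 mm; origin at the centre of its underside. It stays where it is.
- spool: Bystander: thread spool standing upright, 31 mm across, 60 mm high; origin at the centre of its underside. It stays where it is.

How it is judged:
At the end, for the whole second after the job is handed in: The crate stands upright (within 0.03 rad) and still on the bench, within 5 mm of flush with both bars of the corner stop and square to them within 0.06 rad (x of crate in the frame of stop between -0.055 and -0.045 m and y of crate in the frame of stop between -0.055 and -0.045 m and angle between the x axis of crate and the x axis of stop, either way round below 0.06 rad and angle between crate's own z axis and vertical below 0.03 rad and height (world z) of crate below 0.004 m and linear speed of crate below 0.01 m/s); the robot touches nothing.
It fails at once if the crate tips by more than 0.12 rad (angle between crate's own z axis and vertical above 0.12 rad).
It fails at once if the crate is lifted: its underside centre rises more than 10 mm (height (world z) of crate above 0.01 m).
It fails at once if a bystander (brown tape, round tin, label roll, small box, spool) is moved more than 20 mm (distance of any of brown_tape, round_tin, label_roll, small_box, spool from where it was at the start of the episode above 0.02 m).
It also fails if it takes over 72 s, if anything falls off the work surface, if the arm or the gripper's body presses on something with over 40 N, if the wrist force passes 120 N, or if a joint passes its speed limit or range.

## Working session

There is one attempt and no reset: what is moved stays moved. The work goes in short steps, Python scripts to look and compute and a tool call to move; the robot and the scene stay as the last step left them, time stands still between calls to the robot, and variables do not carry over. Pictures are saved under pics/ and viewed, at most 10 in all, crops included, and the job is handed in when it is done.

Besides the shell and the picture viewer there is one more tool, called as name(argument=value, ...) on one line, values as JSON. jog_arm: Moves the arm, as the interface text tells. Its arguments: {"type":"object","properties":{"deltas":{"type":"array"},"grip_force":{"type":"number"}},"required":["deltas"]}

```bash
mkdir -p pics; python3 - <<'E'
from rig import manip, imaging
import cv2
for n in("top","side"):
    cv2.imwrite(f"pics/{n}0.png",imaging.get_image(n))
    c=imaging.calibration(n); print(n,c["mtx"].round(1).tolist(),c["dist"],c["cam_to_world"].round(3).tolist())
s=manip.get_state(); print(s)
E
```

```text
top [[402.9, 0.0, 273.6], [0.0, 402.9, 204.8], [0.0, 0.0, 1.0]] [-0.09805712  0.          0.          0.          0.        ] [[0.024, -0.976, 0.218, 0.244], [-1.0, -0.025, -0.002, -0.092], [0.007, -0.218, -0.976, 1.35], [0.0, 0.0, 0.0, 1.0]]
side [[446.1, 0.0, 283.9], [0.0, 446.1, 209.3], [0.0, 0.0, 1.0]] [0.03730884 0.         0.         0.         0.        ] [[-0.996, -0.052, 0.073, 0.439], [-0.09, 0.539, -0.837, 1.03], [0.004, -0.841, -0.542, 0.777], [0.0, 0.0, 0.0, 1.0]]
{'clock': 0.1, 'qpos': array([ 1.05299547e+00,  2.76513772e-01,  1.50599851e+00,  1.55053248e-05,
        1.36069989e+00, -1.20981871e-01]), 'qd': array([ 0.00193035, -0.00225921, -0.00216917, -0.0001683 ,  0.00122787,
       -0.00114323]), 'effort': array([ 1.48504438e-03, -4.17700338e+01, -2.46404725e+01,  1.43836855e-04,
        5.84258727e-03,  1.12140765e-05]), 'position': array([0.22197268, 0.52989025, 0.21293969]), 'ee_rot': array([-2.61453227e-04,  1.97111803e-01,  9.80380682e-01, -7.66428061e-04]), 'contact_force': array([ 0.25389661,  0.55358163, -0.48845001]), 'moment': array([ 0.00218674, -0.05636962, -0.06001721]), 'gripper_force': 0.0, 'width': 0.08516778752095341}
```

View pics/top0.png

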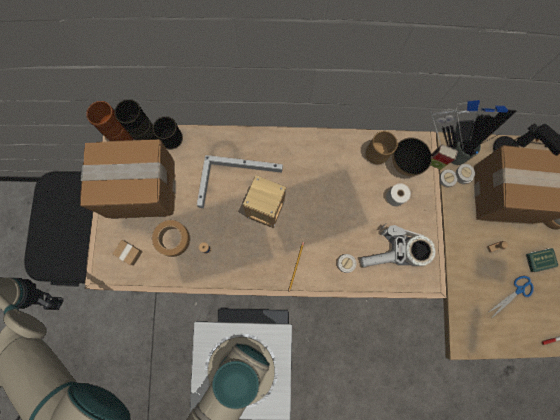

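View pics/side0.png

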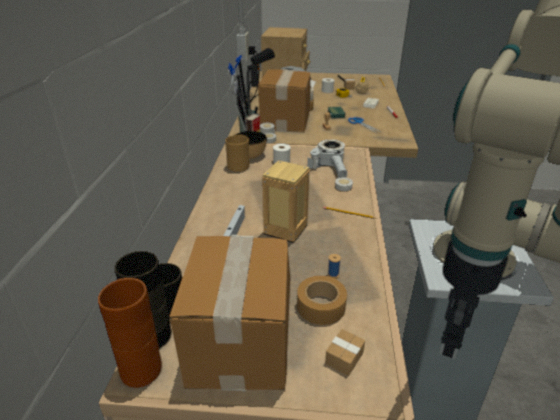

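The top view shows the corner stop with its outer corner near (207,157), a back bar to (282,167) and a side bar to (201,206). The crate top is around (265,200), and a tape at (170,237), a spool at (204,247), a tin at (346,263), a label roll at (400,193) and a small box at (128,251). The side view shows the crate at (286,200) upright. Next I'll enlarge the area to get the corners.

```bash
cat > h.py <<'E'
from rig import manip, imaging
import cv2, numpy as np
def ray(n,px):
    c=imaging.calibration(n);T=c["cam_to_world"]
    u=cv2.undistortPoints(np.float64(px).reshape(-1,1,2),c["mtx"],c["dist"]).reshape(-1,2)
    d=np.c_[u,np.ones(len(u))]@T[:3,:3].T
    return T[:3,3],d
def plane(n,px,z):
    o,d=ray(n,px); return (o+d*((z-o[2])/d[:,2])[:,None])[:,:2]
E
python3 - <<'E'
from h import *
t=cv2.imread("pics/top0.png")
cv2.imwrite("pics/c1.png",cv2.resize(t[145:245,190:323],None,fx=6,fy=6,interpolation=cv2.INTER_CUBIC))
hsv=cv2.cvtColor(t,cv2.COLOR_BGR2HSV)
m=((hsv[...,1]<60)&(hsv[...,2]>120)).astype(np.uint8); m[:,:190]=0;m[:,300:]=0;m[:145]=0;m[220:]=0
ys,xs=np.nonzero(m);w=plane("top",np.c_[xs,ys],.045)
print(len(w),w.min(0),w.max(0))
for nm,p,z in(("tape",(170,237),.048),("spool",(204,247),.06),("tin",(346,263),.022),("label",(400,193),.06),("box",(128,251),.04),("pencil",(297,265),0),("bench",(90,285),0),("cratetop",(267,199),.2)):
    print(nm,plane("top",[p],z).round(3))
E
```

```text
943 [ 0.48079113 -0.17850535] [0.70489419 0.18171668]
tape [[0.419 0.242]]
spool [[0.388 0.126]]
tin [[ 0.35  -0.337]]
label [[ 0.583 -0.516]]
box [[0.369 0.38 ]]
pencil [[ 0.342 -0.177]]
bench [[0.254 0.516]]
cratetop [[ 0.518 -0.074]]
```

View pics/c1.png

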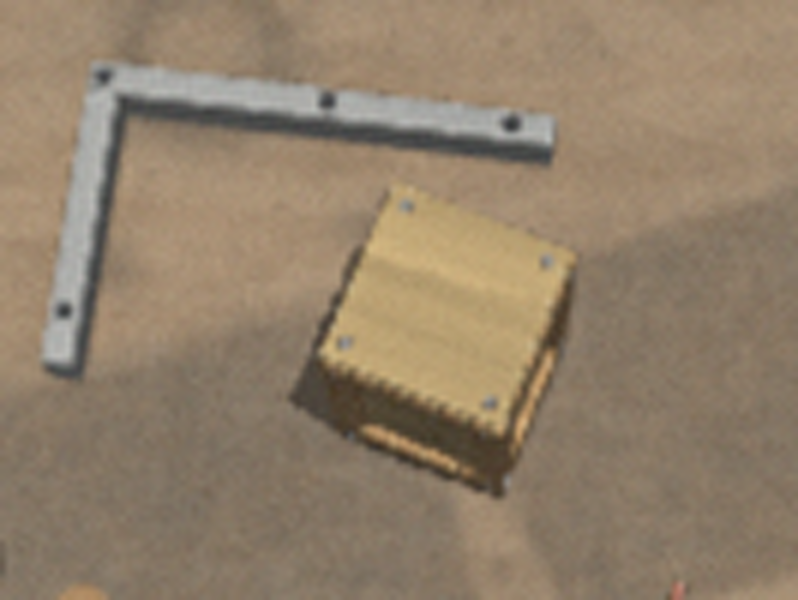

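The crop shows the bar's inner top edge with its corner at (120,97), the back end at (552,143) and the side end at (78,362). The crate top corners are at (395,185), (577,255), (500,432) and (322,358), so it is turned by about 15° relative to the stop.

```bash
cat >> h.py <<'E'
def crop(p): return np.float64(p)/6+[189.6,144.6]
b=plane("top",crop([(120,97),(552,143),(78,362)]),.045)
A=-(b[1]-b[0]); ya=np.arctan2(-A[0],A[1])      # stop y axis
X=b[0]-b[2]; yb=np.arctan2(X[1],X[0])
yaw=(ya*250+yb*160)/410
R=np.array([[np.cos(yaw),-np.sin(yaw)],[np.sin(yaw),np.cos(yaw)]]); O=b[0]
def tostop(p): return (np.asarray(p)-O)@R
def toworld(p): return np.asarray(p)@R.T+O
E
python3 - <<'E'
from h import *
print("stop",O,ya,yb,yaw,np.linalg.norm(A),np.linalg.norm(X))
k=plane("top",crop([(395,185),(577,255),(500,432),(322,358)]),.2)
e=np.roll(k,-1,0)-k
print(k,np.linalg.norm(e,axis=1),np.degrees(np.arctan2(e[:,1],e[:,0])))
c=k.mean(0);print("crate",c,tostop(c),"target",toworld([-.05,-.05]))
k=plane("top",crop([(500,492),(292,400)]),0);print(k,np.linalg.norm(k[0]-k[1]))
for p in((.419,.242),(.388,.126),(.35,-.337)):print(tostop(p))
E
```

```text
stop [0.68388249 0.12757901] -0.08659790434729416 -0.09094760012442253 -0.08829534660178329 0.2468408043010057 0.15533417239844
[[ 0.5890544  -0.03782467]
 [ 0.55544208 -0.12860145]
 [ 0.46581737 -0.0928281 ]
 [ 0.50034118 -0.00521063]] [0.09679985 0.09650037 0.09417385 0.09451831] [-110.31829955  158.24077827   68.49413164  -20.18517149]
crate [ 0.52766376 -0.06611621] [-0.13853001 -0.20671616] target [0.62966823 0.08218282]
[[ 0.46982679 -0.09381831]
 [ 0.51993329  0.02600106]] 0.129874338282121
[-0.27394035  0.09061775]
[-0.29459064 -0.02766398]
[-0.29161496 -0.49221122]
```

```bash
cat >> h.py <<'E'
from scipy.spatial.transform import Rotation as Ro
def goal(xs,ys,z,side,tilt=35):
    """deltas (deg,mm) from the current pose; side 'front' pushes +x stop, 'right' pushes +y stop"""
    s=manip.get_state(); q=s["ee_rot"]; cur=Ro.from_quat(np.r_[q[1:],q[0]])
    f=np.r_[R[:,0] if side=="front" else R[:,1],0]; t=np.radians(tilt)
    zt=f*np.sin(t)-[0,0,np.cos(t)]
    best=None
    for sg in(1,-1):
        y=sg*np.r_[-f[1],f[0],0]; r=Ro.from_matrix(np.c_[np.cross(y,zt),y,zt])*cur.inv()
        if best is None or r.magnitude()<best.magnitude(): best=r
    d=np.r_[toworld([xs,ys]),z]-s["position"]
    print(side,xs,ys,z,"turn",np.degrees(best.as_rotvec()).round(1),"shift",(d*1000).round(1))
def st():
    s=manip.get_state(); p=s["position"]; print("t",s["clock"],"stop",tostop(p[:2]).round(4),"z",p[2].round(4),"F",s["contact_force"].round(1),"q",s["qpos"].round(2))
E
python3 -c "
from h import *
goal(-.27,-.21,.2,'front');goal(-.27,-.21,.021,'front')"
```

```text
front -0.27 -0.21 0.2 turn [ -8.4 -34.1  17.2] shift [ 174.4 -587.7  -12.9]
front -0.27 -0.21 0.021 turn [ -8.4 -34.1  17.2] shift [ 174.4 -587.7 -191.9]
```

jog_arm(deltas=[0,0,0,44,-147,0,0.7,0,0,0,87,-294,0,0.7,-4,-17,9,131,-441,-5,0.7,-8.4,-34.1,17.2,174,-588,-13,0.7,-8.4,-34.1,17.2,174,-588,-13,0.7,-8.4,-34.1,17.2,174,-588,-13,0.7,-8.4,-34.1,17.2,174,-588,-13,0.7,-8.4,-34.1,17.2,174,-588,-13,0.7,-8.4,-34.1,17.2,174,-588,-13,0.7,-8.4,-34.1,17.2,174,-588,-13,0.7,-8.4,-34.1,17.2,174,-588,-13,0.7,-8.4,-34.1,17.2,174,-588,-13,0.7,-8.4,-34.1,17.2,174,-588,-13,0.7,-8.4,-34.1,17.2,174,-588,-13,0.7,-8.4,-34.1,17.2,174,-588,-13,0.7,-8.4,-34.1,17.2,174,-588,-13,0.7,-8.4,-34.1,17.2,174,-588,-13,0.7,-8.4,-34.1,17.2,174,-588,-13,0.7])

```text
clock: 1.9
position: [0.397, -0.0612, 0.2014]
ee_rot: [0.301, 0.045, 0.953, -0.014]
contact_force: [0.8, 0.0, 1.0]
width: 0.0593
gripper_force: 0.0
```

```bash
python3 -c "
from h import *
st();goal(-.27,-.21,.021,'front')"
```

```text
t 1.9 stop [-0.2691 -0.2134] z 0.2014 F [0.8 0.  1. ] q [-0.61 -0.31  2.29  0.47  0.67 -2.39]
front -0.27 -0.21 0.021 turn [0.  0.1 0.3] shift [  -0.6    3.4 -180.4]
```

jog_arm(deltas=[0,0,0,0,3,-45,0.7,0,0,0,0,3,-90,0.7,0,0,0,0,3,-125,0.7,0,0,0,0,3,-150,0.7,0,0,0,0,3,-170,0.7,0,0,0,0,3,-180,0.7,0,0,0,0,3,-180,0.7])

```text
clock: 2.6
position: [0.4014, -0.0326, 0.067]
ee_rot: [0.272, 0.048, 0.961, -0.026]
contact_force: [0.7, -0.5, 0.2]
width: 0.06
gripper_force: 0.0
```

```bash
python3 -c "
from h import *
st();goal(-.21,-.21,.021,'front');goal(-.115,-.21,.021,'front')
cv2.imwrite('pics/s1.png',cv2.resize(imaging.get_image('side')[120:320,200:420],None,fx=3,fy=3))"
```

```text
t 2.6 stop [-0.2673 -0.1844] z 0.067 F [ 0.7 -0.5  0.2] q [-0.37 -0.02  2.52  0.9   0.15 -2.7 ]
front -0.21 -0.21 0.021 turn [ 1.  -3.4  1. ] shift [ 54.8 -30.5 -46. ]
front -0.115 -0.21 0.021 turn [ 1.  -3.4  1. ] shift [149.5 -38.9 -46. ]
```

View pics/s1.png

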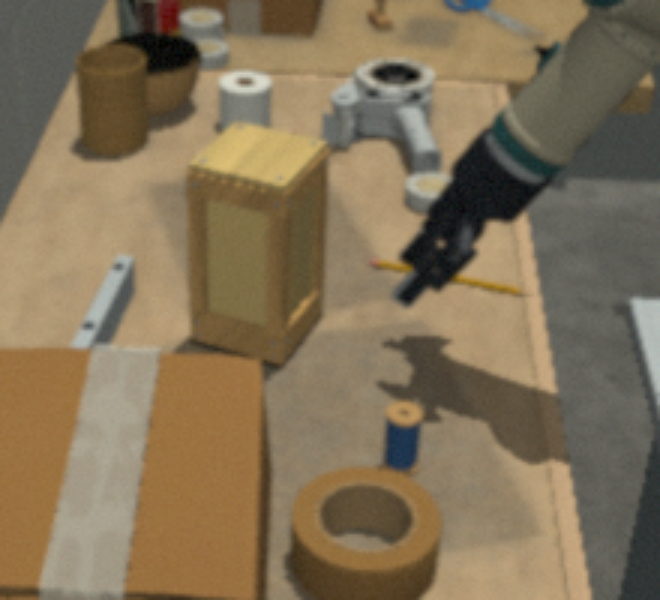

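The wrist hit its joint-6 end and is near straight: the gripper hangs at (415,290) in the crop, clear of everything, with the crate still standing untouched at (260,240). I'll raise it and flip the tool half a turn (same grasp), then use less lean.

jog_arm(deltas=[0,0,0,0,0,40,0.7,0,0,0,0,0,80,0.7,0,0,0,0,0,130,0.7,0,0,0,0,0,150,0.7,0,0,0,0,0,150,0.7,0,0,0,0,0,150,0.7,5,-0.5,-7,0,0,150,0.7,10,-1,-14,0,0,150,0.7,15,-1.4,-21,0,0,150,0.7,20,-1.8,-28,0,0,150,0.7,25,-2.2,-36,0,0,150,0.7,30,-2.6,-43,0,0,150,0.7,35,-3,-50,0,0,150,0.7,40,-3.5,-57,0,0,150,0.7,45,-4,-65,0,0,150,0.7,51.4,-4.5,-73.7,0,0,150,0.7,51.4,-4.5,-73.7,0,0,150,0.7,51.4,-4.5,-73.7,0,0,150,0.7])

```text
clock: 4.45
position: [0.4004, -0.0338, 0.2157]
ee_rot: [0.191, 0.703, 0.652, 0.212]
contact_force: [1.0, 0.0, 0.1]
width: 0.0601
gripper_force: 0.0
```

```bash
python3 -c "
from h import *
st();goal(-.27,-.21,.16,'front',27)
s=manip.get_state();q=s['ee_rot'];M=Ro.from_quat(np.r_[q[1:],q[0]]).as_matrix();print(M.round(2))"
```

```text
t 4.45 stop [-0.2681 -0.1858] z 0.2157 F [1.  0.  0.1] q [-0.56 -0.31  2.23  0.44  0.77 -0.73]
front -0.27 -0.21 0.16 turn [ 43.2   3.5 -79.1] shift [ -4.  -24.  -55.7]
[[ 0.06  0.84  0.55]
 [ 1.   -0.08  0.01]
 [ 0.05  0.54 -0.84]]
```

jog_arm(deltas=[4,0.3,-7.5,0,-5,0,0.7,8,0.6,-15,-1,-10,0,0.7,12,1,-22,-2,-15,0,0.7,16,1.3,-30,-3,-20,0,0.7,20,1.6,-37,-4,-24,0,0.7,24,2,-45,-4,-24,-10,0.7,28,2.3,-52,-4,-24,-20,0.7,32,2.6,-59,-4,-24,-30,0.7,36,3,-66,-4,-24,-40,0.7,40,3.2,-73,-4,-24,-50,0.7,43.2,3.5,-79.1,-4,-24,-56,0.7,43.2,3.5,-79.1,-4,-24,-56,0.7,43.2,3.5,-79.1,-4,-24,-56,0.7])

```text
clock: 5.75
position: [0.3974, -0.0579, 0.161]
ee_rot: [0.012, 0.972, -0.041, 0.232]
contact_force: [0.1, -0.1, 0.2]
width: 0.0598
gripper_force: 0.0
```

```bash
python3 -c "
from h import *
st();goal(-.25,-.21,.021,'front',27)"
```

```text
t 5.75 stop [-0.269 -0.21 ] z 0.161 F [ 0.1 -0.1  0.2] q [-0.49 -0.2   2.26  0.29  0.66  0.97]
front -0.25 -0.21 0.021 turn [ 0.2 -0.1 -0.2] shift [  18.9   -1.6 -140. ]
```

jog_arm(deltas=[0,0,0,19,-2,-30,0.7,0,0,0,19,-2,-60,0.7,0,0,0,19,-2,-90,0.7,0,0,0,19,-2,-110,0.7,0,0,0,19,-2,-125,0.7,0,0,0,19,-2,-135,0.7,0,0,0,19,-2,-140,0.7,0,0,0,19,-2,-140,0.7])

```text
clock: 6.55
position: [0.4165, -0.0602, 0.021]
ee_rot: [0.012, 0.972, -0.042, 0.232]
contact_force: [-0.2, -0.2, 0.1]
width: 0.0595
gripper_force: 0.0
```

```bash
python3 -c "
from h import *
st();goal(-.22,-.21,.021,'front',27);goal(-.115,-.21,.021,'front',27)"
```

```text
t 6.55 stop [-0.2497 -0.2106] z 0.021 F [-0.2 -0.2  0.1] q [-0.46  0.14  2.5   1.23  0.17  0.01]
front -0.22 -0.21 0.021 turn [ 0.1 -0.1 -0. ] shift [29.7 -2.   0. ]
front -0.115 -0.21 0.021 turn [ 0.1 -0.1 -0. ] shift [134.3 -11.3   0. ]
```

jog_arm(deltas=[0,0,0,6,-0.5,0,0.7,0,0,0,12,-1,0,0.7,0,0,0,18,-1.6,0,0.7,0,0,0,24,-2.1,0,0.7,0,0,0,29,-2.6,0,0.7,0,0,0,34,-3,0,0.7,0,0,0,39,-3.4,0,0.7,0,0,0,44,-3.9,0,0.7,0,0,0,49,-4.3,0,0.7,0,0,0,54,-4.7,0,0.7,0,0,0,58,-5.1,0,0.7,0,0,0,62,-5.4,0,0.7,0,0,0,66,-5.8,0,0.7,0,0,0,70,-6.1,0,0.7,0,0,0,73,-6.4,0,0.7,0,0,0,76,-6.7,0,0.7,0,0,0,79,-6.9,0,0.7,0,0,0,82,-7.2,0,0.7,0,0,0,85,-7.4,0,0.7,0,0,0,85,-7.4,0,0.7])

```text
clock: 8.55
position: [0.5001, -0.067, 0.0209]
ee_rot: [0.011, 0.972, -0.042, 0.232]
contact_force: [-6.9, -1.2, 3.5]
width: 0.0597
gripper_force: 2.4
```

```bash
python3 -c "
from h import *
st();goal(-.115,-.21,.021,'front',27)
im=imaging.get_image('top');cv2.imwrite('pics/top2.png',im);cv2.imwrite('pics/c2.png',cv2.resize(im[145:245,190:323],None,fx=6,fy=6,interpolation=cv2.INTER_CUBIC))"
```

```text
t 8.55 stop [-0.1659 -0.21  ] z 0.0209 F [-6.9 -1.2  3.5] q [-0.36  0.24  2.33  0.81  0.17  0.52]
front -0.115 -0.21 0.021 turn [ 0.1 -0.2 -0. ] shift [50.7 -4.5  0.1]
```

View pics/c2.png

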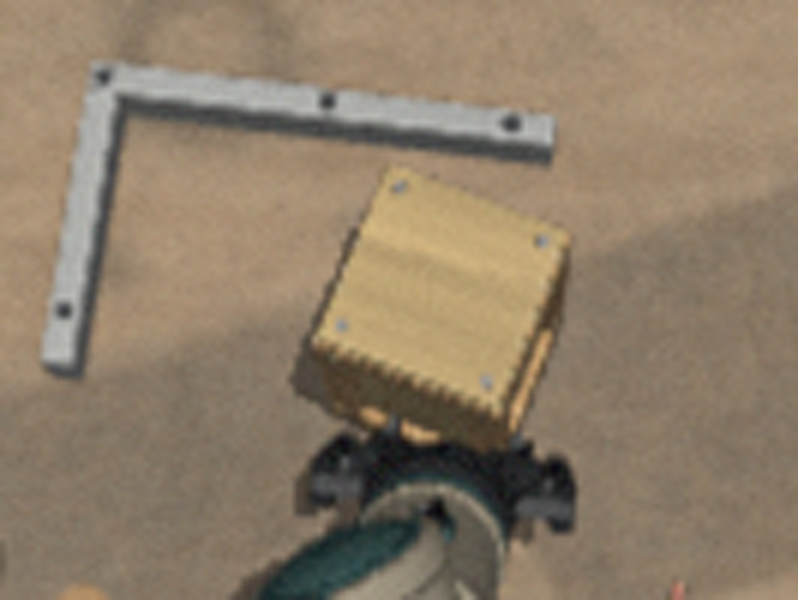

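The crop shows the crate moved back about 14 mm but not squared: the right finger at (515,440) passed just outside the crate's near-right corner, so the left finger at (393,425) did the pushing. I'll back off, close the fingers to a third, shift right, and push again.

jog_arm(deltas=[0,0,0,-10,1,0,0.7,0,0,0,-21,-3,0,0.3,0,0,0,-21,-3,0,0.3,0,0,0,-21,-3,0,0.3,0,0,0,-21,-3,0,0.3,0,0,0,-21,-3,0,0.3,0,0,0,-15,-3.5,0,0.3,0,0,0,-10,-4,0,0.3,0,0,0,-5,-4.5,0,0.3,0,0,0,-1,-5,0,0.3,0,0,0,3,-5.3,0,0.3,0,0,0,7,-5.6,0,0.3,0,0,0,11,-6,0,0.3,0,0,0,15,-6.3,0,0.3,0,0,0,19,-6.7,0,0.3,0,0,0,23,-7,0,0.3,0,0,0,27,-7.4,0,0.3,0,0,0,31,-7.7,0,0.3,0,0,0,34,-8,0,0.3,0,0,0,34,-8,0,0.3])

```text
clock: 10.6
position: [0.533, -0.0735, 0.0204]
ee_rot: [0.01, 0.972, -0.042, 0.231]
contact_force: [-10.7, 1.5, 8.9]
width: 0.0256
gripper_force: 6.3
```

```bash
python3 -c "
from h import *
st();goal(-.115,-.215,.021,'front',27)
im=imaging.get_image('top');cv2.imwrite('pics/top3.png',im);cv2.imwrite('pics/c3.png',cv2.resize(im[145:245,190:323],None,fx=6,fy=6,interpolation=cv2.INTER_CUBIC))"
```

```text
t 10.6 stop [-0.1326 -0.2136] z 0.0204 F [-10.7   1.5   8.9] q [-0.35  0.27  2.26  0.67  0.19  0.68]
front -0.115 -0.215 0.021 turn [-0.  -0.3 -0.1] shift [17.4 -3.   0.6]
```

View pics/c3.png

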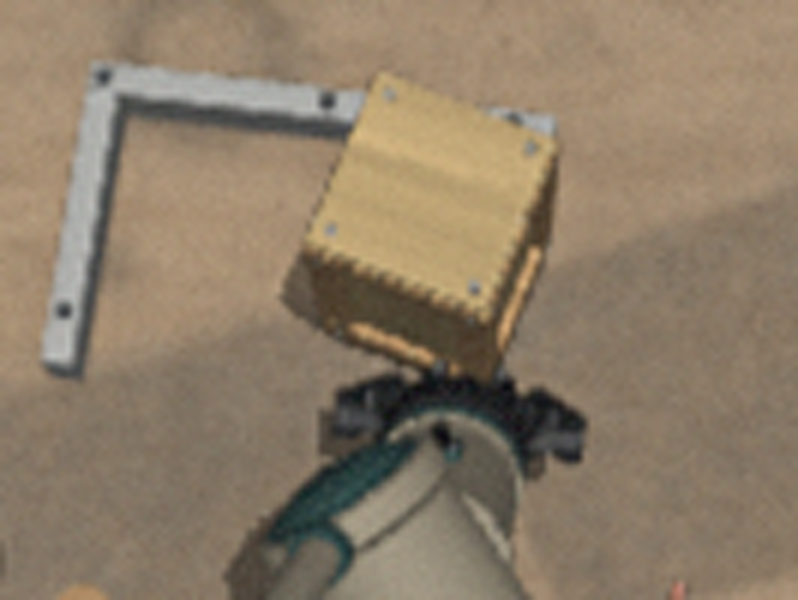

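The crate has moved further back: its top corners are at (377,73), (557,143), (478,317) and (305,250), the angle is unchanged, and the fingers are at its near-right corner.

```bash
cat >> h.py <<'E'
def crate(px):
    k=tostop(plane("top",crop(px),.2)); e=k[1]-k[0]+k[2]-k[3]
    c=k.mean(0); print("crate stop",c.round(4),"yaw",np.degrees(np.arctan2(e[0],-e[1])).round(1)); 
E
python3 -c "
from h import *
crate([(395,185),(577,255),(500,432),(322,358)])
crate([(393,166),(570,237),(497,414),(314,342)])
crate([(377,73),(557,143),(478,317),(305,250)])
st()"
```

```text
crate stop [-0.1385 -0.2067] yaw -15.8
crate stop [-0.1299 -0.2032] yaw -15.7
crate stop [-0.083  -0.1906] yaw -15.5
t 10.65 stop [-0.1326 -0.2136] z 0.0204 F [-9.4  0.7  7.3] q [-0.35  0.27  2.26  0.67  0.19  0.68]
```

jog_arm(deltas=[0,0,0,-12,1,0,0.3,0,0,0,-24,8,0,0,0,0,0,-24,8,0,0,0,0,0,-24,8,0,0,0,0,0,-24,8,0,0,0,0,0,-24,8,0,0,0,0,0,-18,7.2,0,0,0,0,0,-13,6.8,0,0,0,0,0,-9,6.4,0,0,0,0,0,-5,6.1,0,0,0,0,0,-1,5.7,0,0,0,0,0,3,5.4,0,0,0,0,0,6,5.1,0,0,0,0,0,9,4.8,0,0,0,0,0,12,4.5,0,0,0,0,0,15,4.3,0,0,0,0,0,18,4,0,0,0,0,0,20,3.8,0,0,0,0,0,20,3.8,0,0])

```text
clock: 12.55
position: [0.554, -0.071, 0.0204]
ee_rot: [0.011, 0.972, -0.042, 0.231]
contact_force: [-5.1, -1.3, 2.1]
width: 0.0002
gripper_force: 2.3
```

```bash
python3 -c "
from h import *
st()
im=imaging.get_image('top');cv2.imwrite('pics/top4.png',im);cv2.imwrite('pics/c4.png',cv2.resize(im[145:245,190:323],None,fx=6,fy=6,interpolation=cv2.INTER_CUBIC))"
```

```text
t 12.55 stop [-0.1118 -0.2093] z 0.0204 F [-5.1 -1.3  2.1] q [-0.32  0.3   2.22  0.57  0.2   0.8 ]
```

View pics/c4.png

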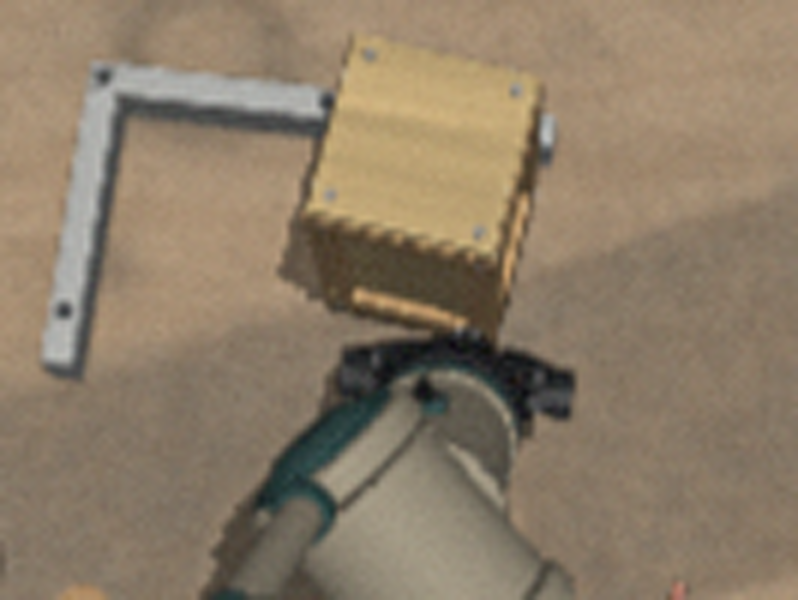

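The crate is now turning square: its top corners are (353,37), (543,82), (495,258) and (305,212).

```bash
python3 -c "
from h import *
crate([(353,37),(543,82),(495,258),(305,212)])
t=cv2.imread('pics/top4.png');h=cv2.cvtColor(t,cv2.COLOR_BGR2HSV)
for n,(x,y) in dict(lid=(420,140),bench=(200,300),front=(420,260),shadow=(600,400),bar=(230,95)).items():
    p=crop((x,y)).round().astype(int);print(n,h[p[1]-2:p[1]+3,p[0]-2:p[0]+3].reshape(-1,3).mean(0))
"
```

```text
crate stop [-0.0583 -0.185 ] yaw -7.5
lid [ 19.48  96.96 184.48]
bench [ 15.8   77.4  165.08]
front [18.2  99.16 83.28]
shadow [ 16.    65.88 136.72]
bar [ 30.92   6.6  166.64]
```

jog_arm(deltas=[0,0,0,3,-0.3,0,0,0,0,0,6,-0.5,0,0,0,0,0,8,-0.7,0,0,0,0,0,10,-0.9,0,0,0,0,0,12,-1,0,0,0,0,0,12,-1,0,0])

```text
clock: 13.2
position: [0.558, -0.0701, 0.0178]
ee_rot: [0.009, 0.973, -0.042, 0.226]
contact_force: [-32.2, -7.9, 20.2]
width: 0.0001
gripper_force: 16.4
```

```bash
cat >> h.py <<'E'
def lid(im):
    h=cv2.cvtColor(im,cv2.COLOR_BGR2HSV)
    m=cv2.inRange(h,(17,85,150),(24,140,255)); m[:140]=0;m[250:]=0;m[:,:195]=0;m[:,310:]=0
    m=cv2.morphologyEx(m,cv2.MORPH_CLOSE,np.ones((5,5)));m=cv2.morphologyEx(m,cv2.MORPH_OPEN,np.ones((5,5)))
    c=max(cv2.findContours(m,0,2)[0],key=cv2.contourArea).reshape(-1,2)
    k=tostop(plane("top",c,.2)); r=cv2.minAreaRect((k*1000).astype(np.float32)); print("lid stop mm",np.round(r[0],1),np.round(r[1],1),"ang",round(r[2],1))
E
python3 -c "
from h import *
st()
for i in(0,3,4): lid(cv2.imread(f'pics/top{i}.png'))
lid(imaging.get_image('top'))"
```

```text
t 13.2 stop [-0.108 -0.208] z 0.0178 F [-32.2  -7.9  20.2] q [-0.32  0.31  2.21  0.52  0.21  0.85]
lid stop mm [-138.5 -210.4] [105.9  98.8] ang 75.2
lid stop mm [ -77.8 -197.8] [108.3 109.6] ang 76.3
lid stop mm [ -57.7 -188.1] [105.4  99.7] ang 84.1
lid stop mm [ -55.7 -187.2] [102.5  98.6] ang 85.3
```

jog_arm(deltas=[0,0,0,-10,1,0,0,0,0,0,-20,-1,8,0,0,0,0,-20,-3,8,0,0,0,0,-15,-3,8,0,0,0,0,-11,-3,8,0,0,0,0,-8,-3,8,0,0,0,0,-5,-3,8,0,0,0,0,-2,-3,8,0,0,0,0,0,-3,8,0,0,0,0,0,-3,8,0])

```text
clock: 14.25
position: [0.5645, -0.0746, 0.027]
ee_rot: [0.01, 0.972, -0.042, 0.229]
contact_force: [-10.2, -4.2, 1.2]
width: -0.0001
gripper_force: 4.9
```

```bash
python3 -c "
from h import *
st()
lid(imaging.get_image('top'));goal(-.16,-.36,.12,'right',27)"
```

```text
t 14.25 stop [-0.1011 -0.2119] z 0.027 F [-10.2  -4.2   1.2] q [-0.32  0.3   2.19  0.48  0.23  0.89]
lid stop mm [ -49.4 -184.5] [96.4 97.3] ang 0.6
right -0.16 -0.36 0.12 turn [ 0.4 -0.3 89.9] shift [ -71.8 -142.3   93. ]
```

The crate now stands flush with the back bar and square (lid at x = -49, angle about 0.6°). I'll swing round to its right side.

jog_arm(deltas=[0,0,0,-25,2,0,0,0,0,0,-60,5,5,0,0,0,0,-80,-20,40,0.4,0,0,8,-75,-55,70,0.4,0,0,16,-72,-90,93,0.4,0,0,24,-72,-120,93,0.4,0,0,32,-72,-142,93,0.4,0,0,40,-72,-142,93,0.4,0,0,48,-72,-142,93,0.4,0,0,56,-72,-142,93,0.4,0,0,64,-72,-142,93,0.4,0,0,72,-72,-142,93,0.4,0,0,80,-72,-142,93,0.4,0,0,90,-72,-142,93,0.4,0,0,90,-72,-142,93,0.4,0,0,90,-72,-142,93,0.4])

```text
clock: 15.9
position: [0.4966, -0.218, 0.1219]
ee_rot: [-0.157, 0.718, 0.656, 0.172]
contact_force: [0.4, -0.3, -0.2]
width: 0.0341
gripper_force: 0.0
```

```bash
python3 -c "
from h import *
st()
lid(imaging.get_image('top'));goal(-.055,-.32,.12,'right',30);goal(-.055,-.30,.025,'right',30)"
```

```text
t 15.9 stop [-0.1561 -0.3608] z 0.1219 F [ 0.4 -0.3 -0.2] q [-0.79  0.44  1.6   0.36  1.43 -0.82]
lid stop mm [ -50. -185.] [97.9 99.1] ang 1.3
right -0.055 -0.32 0.12 turn [ 3.  -0.2  0.1] shift [105.   31.3  -2.1]
right -0.055 -0.3 0.025 turn [ 3.  -0.2  0.1] shift [106.8  51.2 -97.1]
```

jog_arm(deltas=[3,0,0,40,5,0,0.4,3,0,0,80,15,0,0.4,3,0,0,105,31,-2,0.4,3,0,0,106,35,-35,0.4,3,0,0,107,45,-65,0.4,3,0,0,107,51,-85,0.4,3,0,0,107,51,-97,0.4,3,0,0,107,51,-97,0.4,3,0,0,107,51,-97,0.4])

```text
clock: 16.85
position: [0.6031, -0.1675, 0.0263]
ee_rot: [-0.175, 0.713, 0.652, 0.19]
contact_force: [0.1, -0.1, 0.7]
width: 0.0342
gripper_force: 0.0
```

```bash
python3 -c "
from h import *
st()
goal(-.055,-.235,.025,'right',30);goal(-.055,-.11,.025,'right',30)"
```

```text
t 16.85 stop [-0.0545 -0.301 ] z 0.0263 F [ 0.1 -0.1  0.7] q [-0.65  0.63  1.54  0.45  1.29 -0.76]
right -0.055 -0.235 0.025 turn [ 0.1 -0.1  0.1] shift [ 5.3 65.8 -1.3]
right -0.055 -0.11 0.025 turn [ 0.1 -0.1  0.1] shift [ 16.3 190.3  -1.3]
```

jog_arm(deltas=[0,0,0,1.5,17,0,0.4,0,0,0,3,34,-1,0.4,0,0,0,3.5,44,-1,0.4,0,0,0,4,50,-1,0.4,0,0,0,5,56,-1,0.4,0,0,0,5.5,62,-1,0.4,0,0,0,6,68,-1,0.4,0,0,0,6.5,74,-1,0.4,0,0,0,7,80,-1,0.4,0,0,0,7.5,86,-1,0.4,0,0,0,8,92,-1,0.4,0,0,0,8.5,98,-1,0.4,0,0,0,9,104,-1,0.4,0,0,0,9.5,110,-1,0.4,0,0,0,10,116,-1,0.4,0,0,0,10.5,122,-1,0.4,0,0,0,11,128,-1,0.4,0,0,0,12,134,-1,0.4,0,0,0,12.5,140,-1,0.4,0,0,0,12.5,140,-1,0.4])

```text
clock: 18.85
position: [0.6158, -0.0282, 0.0244]
ee_rot: [-0.173, 0.713, 0.652, 0.189]
contact_force: [-0.3, -4.4, 1.2]
width: 0.0341
gripper_force: 2.4
```

```bash
python3 -c "
from h import *
st()
im=imaging.get_image('top');cv2.imwrite('pics/top5.png',im);lid(im);goal(-.055,-.11,.025,'right',30)
cv2.imwrite('pics/c5.png',cv2.resize(im[145:245,190:323],None,fx=6,fy=6,interpolation=cv2.INTER_CUBIC))"
```

```text
t 18.85 stop [-0.054  -0.1612] z 0.0244 F [-0.3 -4.4  1.2] q [-0.46  0.57  1.67  0.53  1.16 -0.65]
lid stop mm [ -50.4 -121.3] [98.7 98.3] ang 0.2
right -0.055 -0.11 0.025 turn [ 0.2 -0.   0. ] shift [ 3.6 51.   0.7]
```

View pics/c5.png

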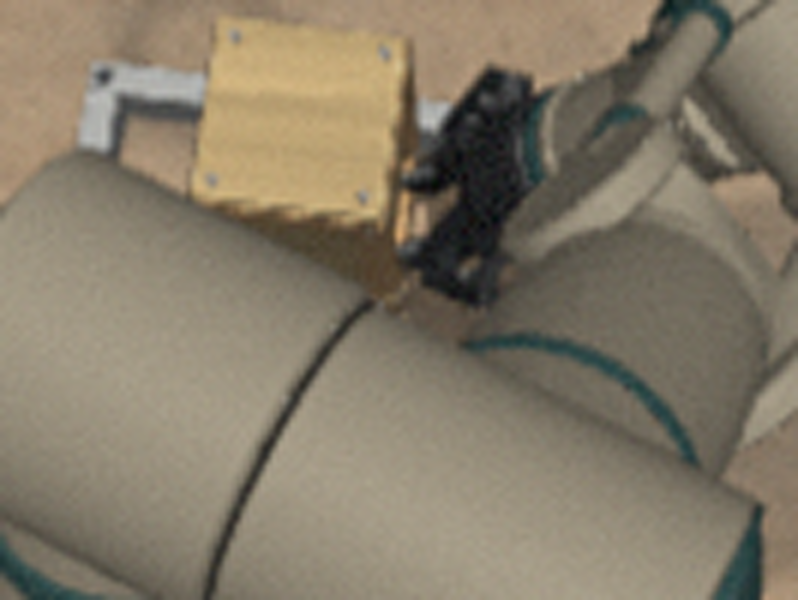

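The crop shows the crate sliding square along the back bar: its lid spans (215,20) to (410,215), with both fingers at (415,180) and (412,250) on its right plinth. I'll continue towards the side bar.

jog_arm(deltas=[0,0,0,0.5,6,0,0.4,0,0,0,1,12,0,0.4,0,0,0,1.5,18,0,0.4,0,0,0,2,24,0,0.4,0,0,0,2.5,30,0,0.4,0,0,0,3,36,0,0.4,0,0,0,3.5,42,0,0.4,0,0,0,4,47,0,0.4,0,0,0,4.5,52,0,0.4,0,0,0,5,56,0,0.4,0,0,0,5,60,0,0.4,0,0,0,5,60,0,0.4])

```text
clock: 20.1
position: [0.621, 0.0325, 0.0244]
ee_rot: [-0.174, 0.713, 0.652, 0.19]
contact_force: [0.4, -4.0, 0.4]
width: 0.0344
gripper_force: 2.2
```

```bash
python3 -c "
from h import *
st()
lid(imaging.get_image('top'))"
```

```text
t 20.1 stop [-0.0543 -0.1003] z 0.0244 F [ 0.4 -4.   0.4] q [-0.37  0.56  1.7   0.56  1.11 -0.59]
lid stop mm [-50.9 -61.5] [ 99.2 100.3] ang 0.8
```

jog_arm(deltas=[0,0,0,0.3,3,0,0.4,0,0,0,0.6,6,0,0.4,0,0,0,0.8,8,0,0.4,0,0,0,1,10,0,0.4,0,0,0,1,12,0,0.4,0,0,0,1,12,0,0.4])

```text
clock: 20.75
position: [0.6217, 0.0444, 0.0244]
ee_rot: [-0.174, 0.713, 0.652, 0.19]
contact_force: [-0.4, -4.8, 0.9]
width: 0.0344
gripper_force: 2.6
```

```bash
python3 -c "
from h import *
st()
lid(imaging.get_image('top'))"
```

```text
t 20.75 stop [-0.0546 -0.0883] z 0.0244 F [-0.4 -4.8  0.9] q [-0.35  0.56  1.71  0.57  1.1  -0.58]
lid stop mm [-51.  -48.4] [99. 98.] ang 89.6
```

Still free of the side bar by force; I'll go on in small steps until the force rises.

jog_arm(deltas=[0,0,0,0.2,2,0,0.4,0,0,0,0.3,3,0,0.4,0,0,0,0.4,4,0,0.4,0,0,0,0.4,4,0,0.4])

```text
clock: 21.2
position: [0.6219, 0.0454, 0.0243]
ee_rot: [-0.173, 0.713, 0.653, 0.188]
contact_force: [-4.3, -14.4, 5.2]
width: 0.034
gripper_force: 7.2
```

jog_arm(deltas=[0,0,0,0,-5,0,0.4,0,0,0,-1,-20,0,0.4,0,0,0,-3,-50,5,0.4,0,0,0,-7,-90,30,0.4,0,0,0,-10,-130,70,0.4,0,0,0,-15,-170,100,0.4,0,0,0,-20,-210,110,0.4,0,0,0,-20,-210,110,0.4,0,0,0,-20,-210,110,0.4])

```text
clock: 22.1
position: [0.6014, -0.1618, 0.1345]
ee_rot: [-0.176, 0.713, 0.651, 0.191]
contact_force: [0.3, 0.9, 0.0]
width: 0.0342
gripper_force: 0.0
```

```bash
python3 -c "
from h import *
st()
im=imaging.get_image('top');lid(im);lid(imaging.get_image('top'))
a=cv2.resize(im[145:245,190:323],(532,400),interpolation=cv2.INTER_CUBIC)
s=imaging.get_image('side');b=cv2.resize(s[150:300,200:300],(267,400),interpolation=cv2.INTER_CUBIC)
cv2.imwrite('pics/c6.png',np.hstack([a,b]))"
```

```text
t 22.1 stop [-0.0567 -0.2955] z 0.1345 F [0.3 0.9 0. ] q [-0.64  0.52  1.44  0.44  1.48 -0.66]
lid stop mm [-51.1 -48.3] [98.1 98.1] ang 89.5
lid stop mm [-51.2 -47.7] [97.4 98.5] ang 0.3
```

View pics/c6.png

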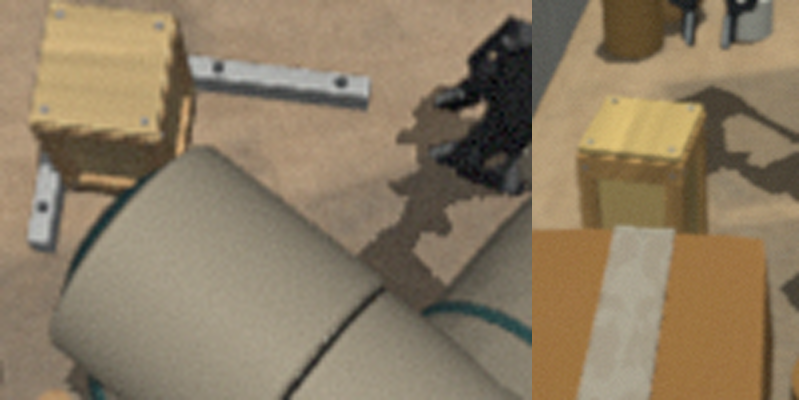

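The picture shows the crate upright in the corner, its lid at (45–185, 5–140) and tucked against both bars, with the gripper clear at right (490,120). It measures (-51,-48) mm and under 0.01 rad off square, so I'm handing in.

```bash
python3 -c "
from rig import manip
print(manip.sign_off())"
```

```text
the job is handed in; nothing more can be done
None
```

The crate is in the corner stop and the job is handed in at about 22 s: it measured (-51, -48) mm against the ideal (-50, -50) mm, square to within about 0.01 rad and upright in the last picture, with the gripper clear; no verdict came back, and I didn't re-measure the bystanders.

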